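Stack the bead pots into two towers for threading

TASK

Stack the bead pots in the order in which the two necklaces will be threaded: on the round wooden stand the blue pot at the bottom, then green, then yellow on top; on the square grey stand the red pot with the white one on top. Every pot must sit level and fully down over the boss beneath it, and both towers must be left standing free. Keep the pots upright, and do not shift or knock over the pencil holder, the glue bottle or the water cup.

Things in the scene. Friction and masses are not known exactly. Their poses are not given: they have to be found in the camera images.
- blue_pot_mid (a point): Blue bead pot, loose, lid on, a row of small beads round its side: drum 54 mm wide, 42 mm high; on top a central tapered boss (36 to 26 mm wide, 8 mm high; 50 mm overall); underneath a round recess 40 mm wide, 10 mm deep, that fits over a stand's or pot's boss, so stacked pots sit drum on drum, 42 mm apart. This point: on its axis half-way up the drum, 21 mm above its underside; z up. 0.08-0.17 kg.
- green_pot_mid (a point): Green bead pot, loose, lid on, a row of small beads round its side: drum 54 mm wide, 42 mm high; on top a central tapered boss (36 to 26 mm wide, 8 mm high; 50 mm overall); underneath a round recess 40 mm wide, 10 mm deep, that fits over a stand's or pot's boss, so stacked pots sit drum on drum, 42 mm apart. This point: on its axis half-way up the drum, 21 mm above its underside; z up. 0.08-0.17 kg.
- yellow_pot_mid (a point): Yellow bead pot, loose, lid on, a row of small beads round its side: drum 54 mm wide, 42 mm high; on top a central tapered boss (36 to 26 mm wide, 8 mm high; 50 mm overall); underneath a round recess 40 mm wide, 10 mm deep, that fits over a stand's or pot's boss, so stacked pots sit drum on drum, 42 mm apart. This point: on its axis half-way up the drum, 21 mm above its underside; z up. 0.08-0.17 kg.
- red_pot_mid (a point): Red bead pot, loose, lid on, a row of small beads round its side: drum 54 mm wide, 42 mm high; on top a central tapered boss (36 to 26 mm wide, 8 mm high; 50 mm overall); underneath a round recess 40 mm wide, 10 mm deep, that fits over a stand's or pot's boss, so stacked pots sit drum on drum, 42 mm apart. This point: on its axis half-way up the drum, 21 mm above its underside; z up. 0.08-0.17 kg.
- white_pot_mid (a point): White bead pot, loose, lid on, a row of small beads round its side: drum 54 mm wide, 42 mm high; on top a central tapered boss (36 to 26 mm wide, 8 mm high; 50 mm overall); underneath a round recess 40 mm wide, 10 mm deep, that fits over a stand's or pot's boss, so stacked pots sit drum on drum, 42 mm apart. This point: on its axis half-way up the drum, 21 mm above its underside; z up. 0.08-0.17 kg.
- round_stand: Round stand of dark wood, 100 mm in diameter, 12 mm thick, fixed to the table, with the same tapered boss (36 to 26 mm wide, 8 mm high) at the centre of its top. Origin at the centre of its underside, on the table; z up. A pot seated on it has its underside 12 mm above the table.
- square_stand: Square stand of grey plastic, 84 mm by 84 mm, sides along its x and y, 12 mm thick, fixed to the table, with the same tapered boss (36 to 26 mm wide, 8 mm high) at the centre of its top. Origin at the centre of its underside, on the table; z up. A pot seated on it has its underside 12 mm above the table.
- pencil_holder: Bystander: round wooden block 80 mm wide and 55 mm high full of coloured pencils that reach 130 mm above the table. Origin at the centre of its underside. Loose.
- glue_bottle: Bystander: white glue bottle with an orange cap, 48 mm in diameter, 110 mm high. Origin at the centre of its underside. Loose.
- water_cup: Bystander: open steel cup, 64 mm wide, 50 mm high. Origin at the centre of its underside. Loose.

How it is judged:
At the end, for the whole second after the job is handed in: Blue on the round stand, green on blue, yellow on green, red on the square stand, white on red: each centred within 6 mm over what is below it, at its seated height within 3 mm, tilted less than 0.08 rad, and at rest (horizontal distance between blue_pot_mid and round_stand below 0.006 m and z of blue_pot_mid in the frame of round_stand between 0.03 and 0.036 m and angle between each of blue_pot_mid, green_pot_mid, yellow_pot_mid, red_pot_mid, white_pot_mid's own z axis and vertical below 0.08 rad and horizontal distance between green_pot_mid and blue_pot_mid below 0.006 m and z of green_pot_mid in the frame of blue_pot_mid between 0.039 and 0.045 m and horizontal distance between yellow_pot_mid and green_pot_mid below 0.006 m and z of yellow_pot_mid in the frame of green_pot_mid between 0.039 and 0.045 m and horizontal distance between red_pot_mid and square_stand below 0.006 m and z of red_pot_mid in the frame of square_stand between 0.03 and 0.036 m and horizontal distance between white_pot_mid and red_pot_mid below 0.006 m and z of white_pot_mid in the frame of red_pot_mid between 0.039 and 0.045 m and linear speed of each of blue_pot, green_pot, yellow_pot, red_pot, white_pot below 0.02 m/s and angular speed of each of blue_pot, green_pot, yellow_pot, red_pot, white_pot below 0.2 rad/s); the robot touches nothing.
It fails at once if a bead pot is tipped over by more than about 45 degrees (angle between any of blue_pot_mid, green_pot_mid, yellow_pot_mid, red_pot_mid, white_pot_mid's own z axis and vertical above 0.8 rad).
It fails at once if the pencil holder is shifted by more than 30 mm or knocked over (distance of pencil_holder from where it was at the start of the episode above 0.03 m or angle between pencil_holder's own z axis and vertical above 0.6 rad).
It fails at once if the glue bottle is shifted by more than 30 mm or knocked over (distance of glue_bottle from where it was at the start of the episode above 0.03 m or angle between glue_bottle's own z axis and vertical above 0.6 rad).
It fails at once if the water cup is shifted by more than 30 mm or knocked over (distance of water_cup from where it was at the start of the episode above 0.03 m or angle between water_cup's own z axis and vertical above 0.6 rad).
It also fails if it takes over 136 s, if anything falls off the work surface, if the arm or the gripper's body presses on something with over 40 N, if the wrist force passes 120 N, or if a joint passes its speed limit or range.

ROBOT

A 6-joint arm with a two-finger parallel gripper is mounted at the origin on the work surface. World frame = base frame: x ahead of the robot, y to its left, z up, the work surface at z = 0. Lengths are in m, angles in rad, forces in N, time in s.
With the tool pointing down it reaches from about 0.325 to 0.775 m from the base axis. Payload 9.3 kg.
Tool frame: the origin (TCP) lies at the very end of the fingers, on their centre line; the grasp point (between the pads) lies 19 mm behind it; y points along the fingers, x is the direction in which the jaws open and shut, and the axes are right-handed (so a half turn about y gives the same grasp; the last joint's range is limited). The gripper opens to 85 mm and grips with 20 to 120 N. Pads are 22 mm wide; open, the fingers measure 114 mm over their backs; the gripper's body (76 mm by 85 mm) begins 54 mm behind the grasp point. The pads swing forward as they close: fully open they stand 13 mm farther back than shut.
Start: joints at [1.126, 0.259, 0.021, 1.334, 0, 1.418], TCP at [0.158, 0.527, 0.231] pointing down, gripper open.
Joint ranges: [-3.04, 3.04], [-0.91, 1.82], [-1.04, 1.36], [-1.92, 1.95], [-1.52, 1.45], [-3.14, 3.14]. Speed limits (rad/s): [2.22, 2.22, 2.79, 3.14, 3.14, 3.14].

INTERFACE

Orientations are given as a unit quaternion [x, y, z, w].
In Python, from bench import r gives the robot as it stands. The module is installed in compiled form; this text tells all that it offers.
- The arm moves only by the shell command python3 -m crank 'ROWS'. ROWS is JSON, a list of rows, each a list of 5 numbers: the opening, from 0 (shut) to 1 (fully open), then the shift along the world's x, y, z in m, then the turn about the world's z in rad. A call has 1 to 5 rows; each row shifts and turns the commanded pose from where the row before left it; what a row does not reach is not made up. A row lasts 1/12 s, in which the tool goes at most 41.7 mm and 7.16 degrees, less where a joint would pass 70% of its speed; a pose out of reach is approached as far as the arm can. A call with a gripper value outside its range is refused whole. The fingers move at their own pace and stop on an object; the grip force is fixed at half the most. Time passes only in rows, so rows that do not move let the fingers close. It gives the time, the measured TCP pose, the force and the opening at its end, in the units of the state.
- r.sense(): the state, without advancing time (a new reading comes with each control period).
- r.get_image(name): name is "scene" or "side" or "wrist"; returns the picture (400x640x3 uint8, red, green, blue); there is no depth.
- r.get_calibration(name): a dict with "fx", "fy", "cx", "cy" (pixels), "k1" (the pictures are not rectified: a ray, as slopes to the right and down, at radius r is drawn at 1 + k1 r^2 times it, then the intrinsics apply), "pose" (4x4, takes a point from camera to world coordinates). Camera axes: x right, y down, z forward; pixel columns grow to the right and rows downward; lengths in m; the calibration is good to about 2 mm. A picture is of the moment at which its call begins: read the wrist's pose just before it. get_calibration takes no time and is no camera call; for the wrist camera it gives the pose at the moment of the call.
- r.hand_in(): hands the job in, once; it reports no verdict.
Trained networks look in the newest picture that a camera, given by its name, has taken for a name from the list of things; names that differ only in an ending like _2 or _b are one class to them, and where a whole thing is asked for, a point or a joint stands for the part that bears it (a point fixed in the world has none). Each returns a list of dicts, best first, with "conf" (0 to 1); they miss things now and then, are a little off and sometimes report something else, mostly with a low value. They report only what shows in the picture. A call takes as long as a camera call.
- r.regions_of(camera, thing): "mask" (400x640 bool, what is visible of it) and "bbox" ([left, top, width, height] in pixels, round what is visible of it).
- r.spot_point(camera, thing): "uv" ([column, row] in pixels: a listed point, or the origin of a listed thing).
The state is a dict: "time_s": time; "joints": joint angles; "qd": joint speeds; "joint_efforts": joint torques, N m; "ee_pos": TCP position; "orientation": TCP orientation; "wrist_force": force on the tool from outside, world axes, zero at the start; "moment": the same for the moment, N m; "finger_gap": opening from 0.0 (shut) to 1.0 (fully open).
Only numpy, scipy, OpenCV 4.12 (cv2) and the standard library are available. Lean on these libraries where they do the work, as an engineer would, in place of code of your own. Each camera call takes 0.05 s, during which the arm holds its last target.

## Working session

There is one attempt and no reset: what is moved stays moved. The work goes in short steps, Python scripts to look and compute and a shell command to move; the robot and the scene stay as the last step left them, time stands still between calls to the robot, and variables do not carry over. Pictures are saved under pics/ and viewed, and the job is handed in when it is done.

```bash
mkdir -p pics
cat > h.py <<'E'
from bench import r
import numpy as np, cv2
def snap(cam,name):
    im=r.get_image(cam); cv2.imwrite(f'pics/{name}.png',im[:,:,::-1]); return im
def ray(cam,uv):
    c=r.get_calibration(cam); d=np.array([(uv[0]-c['cx'])/c['fx'],(uv[1]-c['cy'])/c['fy']])
    s=d.copy()
    for _ in range(20): s=d/(1+c['k1']*(s@s))
    P=np.array(c['pose']); return P[:3,3],P[:3,:3]@np.array([s[0],s[1],1.])
def hit(cam,uv,z):
    o,d=ray(cam,uv); return (o+d*(z-o[2])/d[2])
def proj(cam,p):
    c=r.get_calibration(cam);P=np.array(c['pose']);q=P[:3,:3].T@(np.array(p)-P[:3,3]);s=q[:2]/q[2];s=s*(1+c['k1']*(s@s))
    return np.array([c['fx']*s[0]+c['cx'],c['fy']*s[1]+c['cy']])
def tri(a,b):
    (o1,d1),(o2,d2)=a,b
    A=np.zeros((3,3));B=np.zeros(3)
    for o,d in(a,b):
        d=d/np.linalg.norm(d);M=np.eye(3)-np.outer(d,d);A+=M;B+=M@o
    return np.linalg.solve(A,B)
Z=dict(blue_pot_mid=.021,green_pot_mid=.021,yellow_pot_mid=.021,red_pot_mid=.021,white_pot_mid=.021,round_stand=0,square_stand=0,pencil_holder=0,glue_bottle=0,water_cup=0)
E
python3 - <<'E'
from h import *
np.set_printoptions(precision=4,suppress=True)
print(r.sense())
for c in('scene','side','wrist'): snap(c,c+'0'); print(c,r.get_calibration(c)['pose'])
for n,z in Z.items():
    for c in('scene','side'):
        for d in r.spot_point(c,n)[:2]: print(n,c,round(d['conf'],2),np.array(d['uv']),hit(c,d['uv'],z)[:2])
E
```

```text
{'time_s': 0.0, 'joints': array([ 1.1264,  0.2592,  0.0207,  1.3337, -0.    ,  1.4182]), 'qd': array([-0.0002, -0.0004, -0.0007,  0.0008, -0.0007, -0.001 ]), 'joint_efforts': array([  0.0032, -55.5642,  34.4529,   0.0139,   0.0001,   0.    ]), 'ee_pos': array([0.1581, 0.5265, 0.2307]), 'orientation': array([ 0.5676,  0.4216, -0.4224, -0.5672]), 'wrist_force': array([-0.0489,  0.4153, -0.0043]), 'moment': array([ 0.0432, -0.0642, -0.0394]), 'finger_gap': 1.0005521143670983}
scene [[ 0.135   0.7707 -0.6227  1.1821]
 [ 0.9908 -0.1112  0.0772 -0.0974]
 [-0.0098 -0.6274 -0.7786  0.8482]
 [ 0.      0.      0.      1.    ]]
side [[ 0.9952 -0.0601  0.0769  0.4254]
 [-0.0976 -0.5995  0.7944 -1.1226]
 [-0.0016 -0.7981 -0.6025  0.9069]
 [ 0.      0.      0.      1.    ]]
wrist [[ 0.2876  0.9173  0.2755  0.0867]
 [ 0.9578 -0.2749 -0.0843  0.5491]
 [-0.0016  0.2881 -0.9576  0.373 ]
 [ 0.      0.      0.      1.    ]]
blue_pot_mid scene 0.82 [217.5 231.1] [ 0.5964 -0.2706]
green_pot_mid scene 0.64 [415.2 149.8] [0.4035 0.2603]
green_pot_mid side 0.59 [275.6 165.5] [0.3937 0.2633]
green_pot_mid sid
[... 202 characters left out ...]
ed_pot_mid side 0.8 [306.2 191. ] [0.4918 0.0973]
white_pot_mid scene 0.75 [331.6 234.3] [ 0.643  -0.0068]
white_pot_mid side 0.54 [357.7 208. ] [ 0.6465 -0.0096]
round_stand side 0.83 [308.8 231.5] [ 0.4865 -0.0822]
round_stand side 0.23 [356.8 182. ] [0.6721 0.1618]
square_stand scene 0.58 [209.3 171.9] [ 0.3848 -0.3001]
square_stand side 0.93 [280.  287.4] [ 0.3941 -0.2981]
pencil_holder scene 0.89 [490.4 174.7] [0.5024 0.4419]
pencil_holder side 0.76 [302.8 141.3] [0.5036 0.4631]
glue_bottle scene 0.85 [154.7 209.7] [ 0.494  -0.4331]
glue_bottle scene 0.64 [397.3 244. ] [0.6779 0.1436]
glue_bottle side 0.81 [321.3 325.1] [ 0.4907 -0.4298]
water_cup side 0.75 [355.1 183.6] [0.6647 0.1528]
```

View pics/scene0.png

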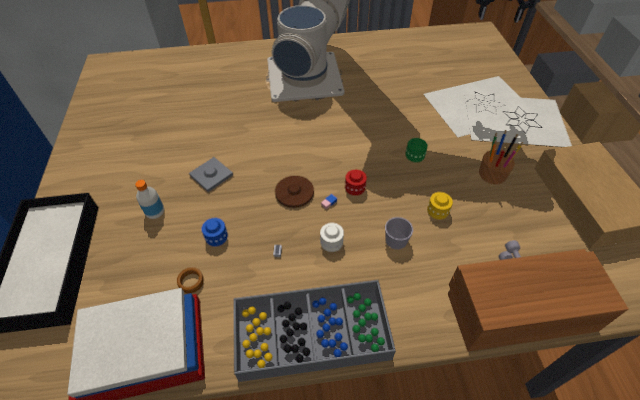

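View pics/side0.png

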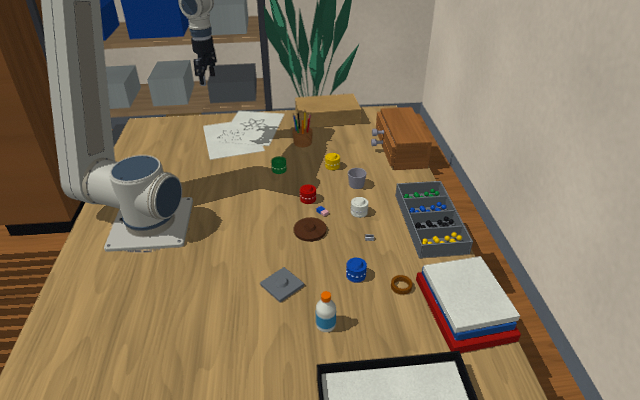

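View pics/wrist0.png

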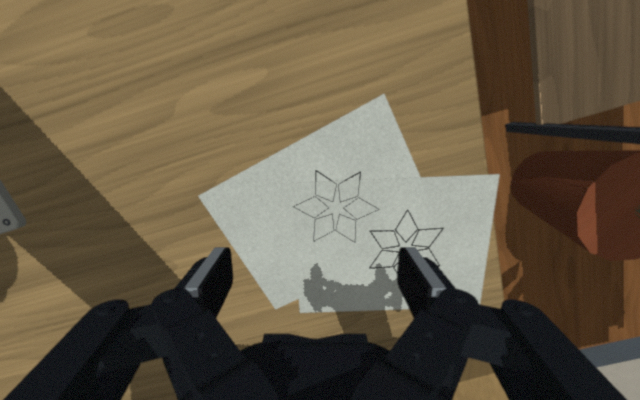

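Both overview pictures agree: blue is at scene (215,232), red (356,182), white (332,237), green (417,150), yellow (440,206), the round stand (294,191), the square stand (211,174) and the cup (398,234). The networks' doubtful hits (a second "green" and "glue" at the cup, "round_stand" at side (357,182)) are false. Next I'll refine positions by fitting silhouettes to the masks.

```bash
cat >> h.py <<'E'
from scipy.optimize import least_squares
def circ(rad,z,n=48):
    t=np.linspace(0,2*np.pi,n,endpoint=False); return np.c_[rad*np.cos(t),rad*np.sin(t),np.full(n,z)]
POT=np.vstack([circ(.027,0),circ(.027,.042),circ(.018,.042),circ(.013,.05)])
RS=np.vstack([circ(.05,0),circ(.05,.012),circ(.013,.02)])
CUP=np.vstack([circ(.032,0),circ(.032,.05)])
def box(cam,pts):
    c=r.get_calibration(cam);P=np.array(c['pose']);q=(pts-P[:3,3])@P[:3,:3];s=q[:,:2]/q[:,2:];s=s*(1+c['k1']*(s**2).sum(1,keepdims=True))
    uv=s*[c['fx'],c['fy']]+[c['cx'],c['cy']]
    return np.r_[uv.min(0),uv.max(0)]
def sq(a):
    t=a+np.arange(4)*np.pi/2+np.pi/4; R=.042*2**.5
    b=np.c_[R*np.cos(t),R*np.sin(t)]
    return np.vstack([np.c_[b,np.zeros(4)],np.c_[b,np.full(4,.012)],circ(.013,.02)])
def fit(obs,model,x0,ang=False):
    def f(p):
        m=(sq(p[2]) if ang else model)+[p[0],p[1],0]
        return np.concatenate([(box(c,m)-b) for c,b in obs])
    return least_squares(f,x0,loss='soft_l1')
E
python3 - <<'E'
from h import *
np.set_printoptions(precision=4,suppress=True)
g=dict(blue_pot_mid=(.596,-.27),green_pot_mid=(.398,.262),yellow_pot_mid=(.598,.273),red_pot_mid=(.5,.09),white_pot_mid=(.645,-.008),round_stand=(.4865,-.082),square_stand=(.39,-.299),water_cup=(.665,.153))
for n,x0 in g.items():
    obs=[]
    for c in('scene','side'):
        want=proj(c,[*x0,.02])
        for d in r.regions_of(c,n):
            ys,xs=np.nonzero(d['mask'])
            if len(xs)and np.hypot(xs.mean()-want[0],ys.mean()-want[1])<20:
                obs.append((c,np.array([xs.min(),ys.min(),xs.max()+1,ys.max()+1],float)));break
    m=RS if 'round' in n else CUP if 'cup' in n else POT
    sqr='square' in n
    for o in [obs]+[[q] for q in obs]:
        if not o: continue
        s=fit(o,m,list(x0)+([.6] if sqr else []),sqr); print(n,[q[0] for q in o],s.x,'res',np.round(s.fun,1))
print(r.sense()['time_s'])
E
```

```text
blue_pot_mid ['side'] [ 0.5972 -0.2766] res [ 0.1 -0.3 -0.1  0.3]
blue_pot_mid ['side'] [ 0.5972 -0.2766] res [ 0.1 -0.3 -0.1  0.3]
green_pot_mid ['scene', 'side'] [0.4052 0.2615] res [-0.3 -0.3  1.3 -0.3 -0.1  0.6  0.6  1.7]
green_pot_mid ['scene'] [0.4061 0.2598] res [-0.8 -0.   0.7  0. ]
green_pot_mid ['side'] [0.4045 0.2694] res [-0.4 -0.5  0.4  0.5]
yellow_pot_mid ['scene', 'side'] [0.5989 0.2674] res [ 0.1 -0.   0.1 -0.  -0.  -0.1  0.   0.8]
yellow_pot_mid ['scene'] [0.5989 0.2671] res [ 0. -0. -0.  0.]
yellow_pot_mid ['side'] [0.5992 0.2698] res [-0.  -0.4  0.   0.4]
red_pot_mid ['scene', 'side'] [0.4958 0.0776] res [-0.3 -0.8  0.8 -0.   0.4  0.4  0.1  0.6]
red_pot_mid ['scene'] [0.4969 0.0767] res [-0.5 -0.4  0.5  0.4]
red_pot_mid ['side'] [0.4951 0.0805] res [ 0.1 -0.  -0.1  0.1]
white_pot_mid ['scene', 'side'] [ 0.6509 -0.0083] res [-0.3  0.4  0.5  0.   0.2  0.2 -1.   0.2]
white_pot_mid ['scene'] [ 0.6503 -0.0084] res [-0.4  0.2  0.4 -0.2]
white_pot_mid ['side'] [ 0.6524 -0.0074] res [ 0.6 -0.  -0.6  0. ]
round_stand ['scene', 'side'] [ 0.4906 -0.0787] res [ 0.1 -0.7  0.4  0.6 -0.6  0.1  0.6  0.8]
round_stand ['scene'] [ 0.4905 -0.0794] res [-0.1 -0.7  0.1  0.6]
round_stand ['side'] [ 0.4908 -0.0763] res [-0.6 -0.4  0.6  0.3]
square_stand ['side'] [ 0.3996 -0.2934  0.4963] res [ 0.1 -0.1 -0.1  0.1]
square_stand ['side'] [ 0.3996 -0.2934  0.4963] res [ 0.1 -0.1 -0.1  0.1]
water_cup ['scene', 'side'] [0.6679 0.1464] res [-1.2 -1.2  1.6  2.  -1.  -0.6  0.4  1.1]
water_cup ['scene'] [0.6659 0.1463] res [-1.5 -1.9  1.3  1.3]
water_cup ['side'] [0.6691 0.1481] res [-0.7 -0.9  0.7  0.7]
1.95
```

```bash
python3 -m crank '[[1,0.024,-0.032,0,0],[1,0.024,-0.032,0,0],[1,0.024,-0.032,0,0],[1,0.024,-0.032,0,0],[1,0.024,-0.032,0,0]]'
python3 -m crank '[[1,0.024,-0.032,0,0],[1,0.024,-0.032,0,0],[1,0.024,-0.032,0,0],[1,0.024,-0.032,0,0],[1,0.024,-0.032,0,0]]'
python3 -m crank '[[1,0.024,-0.032,0,0],[1,0.024,-0.032,0,0],[1,0.024,-0.032,0,0],[1,0.024,-0.032,0,0],[1,0,0,0,0]]'
```

```text
time_s: 2.37
ee_pos: [0.2788, 0.3652, 0.2314]
orientation: [0.567, 0.422, -0.422, -0.567]
wrist_force: [1.1, 0.7, 0.5]
finger_gap: 1.0
time_s: 2.78
ee_pos: [0.399, 0.205, 0.2316]
orientation: [0.567, 0.422, -0.422, -0.567]
wrist_force: [0.3, 1.6, 0.8]
finger_gap: 1.004
time_s: 3.2
ee_pos: [0.4978, 0.0738, 0.2306]
orientation: [0.569, 0.421, -0.421, -0.568]
wrist_force: [-0.6, 0.7, -1.6]
finger_gap: 0.999
```

```bash
cat >> h.py <<'E'
def wr(name,thing,model,x0,ang=False):
    for k in range(2):
        snap('wrist',name)
        ds=r.regions_of('wrist',thing)
        if ds: break
    if not ds: print('none');return
    d=ds[0]; ys,xs=np.nonzero(d['mask'])
    b=np.array([xs.min(),ys.min(),xs.max()+1,ys.max()+1],float)
    s=fit([('wrist',b)],model,list(x0)+([.5] if ang else []),ang)
    e=r.sense()
    print(thing,round(d['conf'],2),b,'xy',np.round(s.x,4),'res',np.round(s.fun,1),'tcp',np.round(e['ee_pos'],4),'d',np.round(s.x[:2]-e['ee_pos'][:2],4),e['time_s'])
    p=r.spot_point('wrist',thing)
    if p: print('spot',round(p[0]['conf'],2),p[0]['uv'],hit('wrist',p[0]['uv'],Z[thing])[:2])
    return s.x
E
python3 -c "
from h import *
wr('w_red','red_pot_mid',POT,(.496,.078))
from scipy.spatial.transform import Rotation as R
print(R.from_quat(r.sense()['orientation']).as_matrix().round(3))"
```

```text
red_pot_mid 0.62 [295. 149. 341. 196.] xy [0.4917 0.0832] res [ 0.4 -0.8 -0.4  0.7] tcp [0.4948 0.0773 0.2308] d [-0.0031  0.0058] 3.3
spot 0.68 [315.8, 173.0] [0.49202101 0.08127449]
[[ 0.289 -0.001 -0.957]
 [ 0.957  0.     0.289]
 [-0.    -1.     0.001]]
```

View pics/w_red.png

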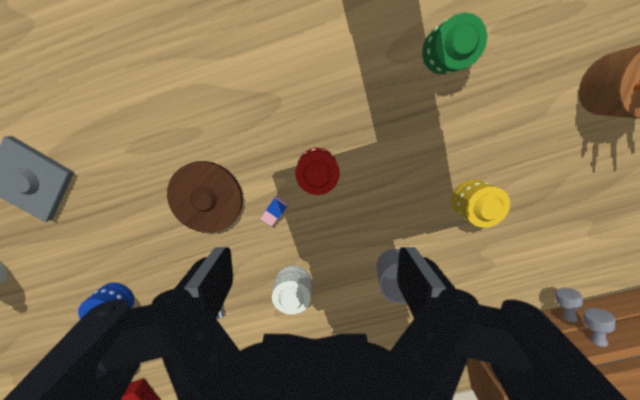

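The wrist view shows red at (318,171), the round stand at (205,197), the square one at left (40,180), white at (293,290) and yellow at (488,205). The arm was still settling, so I'll measure again at rest.

```bash
python3 -c "
from h import *
wr('w_red2','red_pot_mid',POT,(.496,.078))
wr('w_rs2','round_stand',RS,(.49,-.08))
wr('w_ss2','square_stand',POT,(.40,-.29),True)
"
```

```text
red_pot_mid 0.89 [292. 151. 337. 199.] xy [0.4927 0.0803] res [ 0.1 -0.2 -0.1  0.2] tcp [0.4936 0.0795 0.2314] d [-0.0009  0.0008] 3.45
spot 0.85 [316.4, 176.8] [0.49672406 0.08187626]
round_stand 0.94 [165. 165. 240. 236.] xy [ 0.4889 -0.0769] res [-1.  -0.6  1.1  0.9] tcp [0.4937 0.0798 0.2316] d [-0.0048 -0.1566] 3.6
spot 0.62 [203.0, 198.5] [ 0.48597778 -0.07856948]
square_stand 0.96 [  0. 138.  70. 224.] xy [ 0.3989 -0.2803  0.9664] res [-3.1  2.4  3.8 -4. ] tcp [0.4939 0.0794 0.2315] d [-0.095  -0.3597] 3.75
spot 0.59 [30.0, 182.9] [ 0.39847055 -0.29462336]
```

```bash
python3 -m crank '[[1,0,0,-0.04,0],[1,0,0,-0.04,0],[1,0,0,-0.04,0],[1,0,0,0,0],[1,0,0,0,0]]'
python3 -c "
from h import *
wr('w_red3','red_pot_mid',POT,(.496,.078))
"
```

```text
time_s: 4.22
ee_pos: [0.4932, 0.0789, 0.1108]
orientation: [-0.567, -0.421, 0.423, 0.568]
wrist_force: [0.5, 0.2, 0.5]
finger_gap: 1.002
red_pot_mid 0.91 [281. 170. 346. 243.] xy [0.4971 0.0782] res [-1.1 -0.3  1.   0.4] tcp [0.4955 0.0788 0.1135] d [ 0.0016 -0.0006] 4.3167
spot 0.9 [315.3, 205.5] [0.4987519  0.07943101]
```

View pics/w_red3.png

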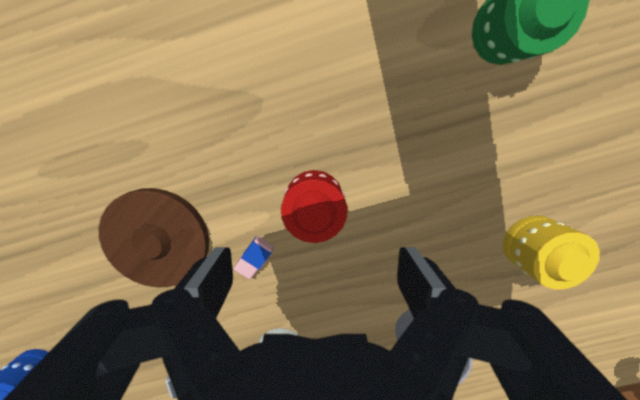

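```bash
python3 -m crank '[[1,0.001,0,-0.035,0],[1,0.001,0,-0.035,0],[1,0,0,-0.025,0],[1,0,0,-0.01,0],[1,0,0,0,0]]'; python3 -m crank '[[0.4,0,0,0,0],[0.4,0,0,0,0],[0.4,0,0,0,0],[0.4,0,0,0,0],[0.4,0,0,0,0]]'
python3 -m crank '[[0.4,0,0,0,0],[0.4,0,0,0,0],[0.4,0,0,0,0],[0.4,0,0,0,0],[0.4,0,0,0,0]]'
```

```text
time_s: 4.78
ee_pos: [0.4964, 0.0787, 0.006]
orientation: [-0.567, -0.422, 0.422, 0.568]
wrist_force: [0.1, -0.4, -0.4]
finger_gap: 1.005
time_s: 5.2
ee_pos: [0.4977, 0.0787, 0.0085]
orientation: [0.568, 0.423, -0.421, -0.567]
wrist_force: [-1.8, 0.4, 9.6]
finger_gap: 0.606
time_s: 5.62
ee_pos: [0.4976, 0.0787, 0.0085]
orientation: [0.568, 0.423, -0.421, -0.566]
wrist_force: [-1.4, 0.0, 10.4]
finger_gap: 0.605
```

```bash
python3 -m crank '[[0.4,0,0,0.02,0],[0.4,0,0,0.04,0],[0.4,0,0,0.04,0],[0.4,0,0,0.04,0],[0.4,0,0,0.04,0]]'; python3 -m crank '[[0.4,-0.01,-0.037,0,0],[0.4,-0.01,-0.037,0,0],[0.4,-0.01,-0.037,0,0],[0.4,-0.01,-0.037,0,0],[0.4,-0.01,-0.037,0,0]]'
python3 -m crank '[[0.4,-0.01,-0.037,0,0],[0.4,-0.01,-0.037,0,0],[0.4,-0.01,-0.037,0,0],[0.4,-0.01,-0.037,0,0],[0.4,-0.01,-0.037,0,0]]'
python3 -m crank '[[0.4,0,0,0,0],[0.4,0,0,0,0],[0.4,0,0,0,0],[0.4,0,0,0,0]]'
python3 -c "
from h import *
wr('w_ss3','square_stand',POT,(.40,-.29),True)
"
```

```text
time_s: 6.03
ee_pos: [0.4959, 0.0788, 0.1897]
orientation: [0.568, 0.423, -0.421, -0.567]
wrist_force: [1.5, 0.7, -2.2]
finger_gap: 0.601
time_s: 6.45
ee_pos: [0.4456, -0.1077, 0.1878]
orientation: [0.568, 0.423, -0.422, -0.566]
wrist_force: [0.9, 0.1, -1.9]
finger_gap: 0.603
time_s: 6.87
ee_pos: [0.3954, -0.2931, 0.1878]
orientation: [0.568, 0.422, -0.422, -0.567]
wrist_force: [0.8, 0.6, -1.9]
finger_gap: 0.606
time_s: 7.2
ee_pos: [0.3964, -0.2904, 0.1869]
orientation: [0.567, 0.422, -0.422, -0.567]
wrist_force: [0.9, 0.8, -1.4]
finger_gap: 0.602
square_stand 0.88 [264. 131. 363. 205.] xy [ 0.3913 -0.2899  0.9355] res [ 3.2 -2.7 -2.2 15.7] tcp [ 0.3966 -0.2902  0.1867] d [-0.0053  0.0003] 7.3
spot 0.63 [309.9, 179.0] [ 0.39511084 -0.29496442]
```

View pics/w_ss3.png

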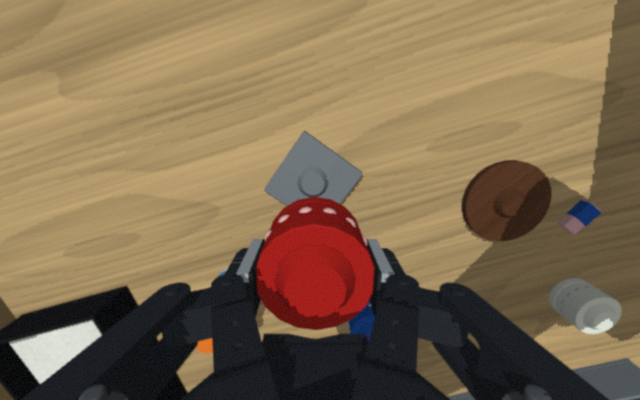

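```bash
cat >> h.py <<'E'
def bx(n,thing,near=None,cam='wrist',rad=60):
    for k in range(3):
        im=snap(cam,n)
        for d in r.regions_of(cam,thing):
            ys,xs=np.nonzero(d['mask'])
            if near is None or np.hypot(xs.mean()-near[0],ys.mean()-near[1])<rad:
                return np.array([xs.min(),ys.min(),xs.max()+1,ys.max()+1],float),d['mask'],im
    return None
def held(n,thing,off):
    """position of held pot relative to tcp; off=tcp z above pot underside"""
    q=bx(n,thing,(315,265)); e=r.sense()['ee_pos']
    s=fit([('wrist',q[0])],POT+[0,0,e[2]-off],e[:2]); print('held',thing,q[0],s.x,'rel',np.round(s.x-e[:2],4),'res',s.fun.round(1),r.sense()['time_s']); return s.x
E
python3 -c "
from h import *
print(hit('wrist',(314,181.5),.012),hit('wrist',(313.5,182.5),.02),hit('wrist',(307,131),.012),hit('wrist',(265,187),.012),hit('wrist',(363,176),.012),r.sense()['ee_pos'])
held('h_red','red_pot_mid',.0085)
"
python3 - <<'E'
import cv2
im=cv2.imread('pics/w_ss3.png')[110:330,220:420]
cv2.imwrite('pics/c1.png',cv2.resize(im,None,fx=2.7,fy=2.7,interpolation=2))
E
```

```text
[ 0.39672749 -0.29030271  0.012     ] [ 0.39586264 -0.2906078   0.02      ] [ 0.34018834 -0.28140126  0.012     ] [ 0.38676299 -0.34665754  0.012     ] [ 0.40657953 -0.23461402  0.012     ] [ 0.39665861 -0.29023245  0.18664499]
held red_pot_mid [256. 198. 374. 330.] [ 0.39343733 -0.28849603] rel [-0.0031  0.002 ] res [-2.1 -1.3  2.2  2.3] 7.45
```

View pics/c1.png

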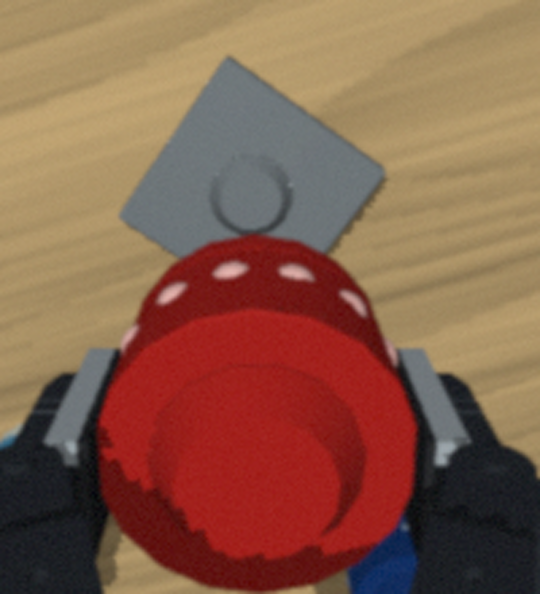

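```bash
python3 -m crank '[[0.4,0.003,-0.002,-0.04,0],[0.4,0,0,-0.04,0],[0.4,0,0,-0.04,0],[0.4,0,0,-0.02,0],[0.4,0,0,0,0]]';  python3 -m crank '[[0.4,0,0,0,0],[0.4,0,0,-0.01,0],[0.4,0,0,-0.005,0],[0.4,0,0,-0.005,0],[0.4,0,0,0,0]]'
python3 -c "
from h import *
held('h_red2','red_pot_mid',.0085);snap('side','s1')"
```

```text
time_s: 7.87
ee_pos: [0.3974, -0.2908, 0.0424]
orientation: [-0.565, -0.422, 0.423, 0.57]
wrist_force: [-0.3, 0.4, -0.9]
finger_gap: 0.605
time_s: 8.28
ee_pos: [0.3995, -0.2934, 0.0267]
orientation: [0.568, 0.422, -0.422, -0.567]
wrist_force: [0.6, -0.1, -0.6]
finger_gap: 0.607
held red_pot_mid [256. 197. 374. 329.] [ 0.39580484 -0.29132741] rel [-0.0037  0.0021] res [-2.2 -1.3  2.2  2.3] 8.3833
```

View pics/h_red2.png

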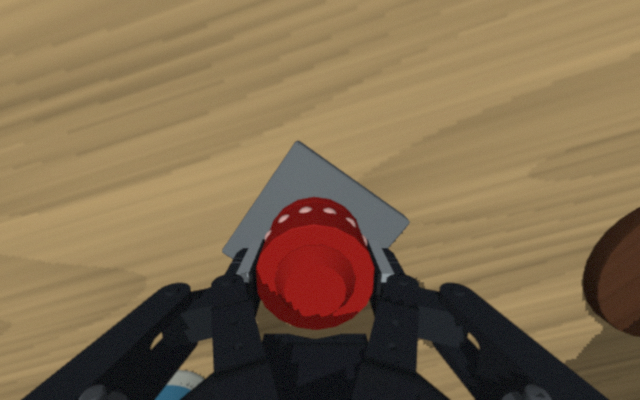

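Red hangs over the square stand: stand corners at (298,141), (223,250) and (409,220), pot top at (315,278). I'll check the centring.

```bash
python3 -c "
from h import *
a=[hit('wrist',u,.012)[:2] for u in((298,141),(223,250),(409,220))]
print(a,(a[1]+a[2])/2,np.hypot(*(a[1]-a[2])),r.sense()['ee_pos'])
"
```

```text
[array([ 0.33913442, -0.28409141]), array([ 0.38885217, -0.3484528 ]), array([ 0.40227097, -0.23482987])] [ 0.39556157 -0.29164134] 0.1144125552477727 [ 0.39949441 -0.29350031  0.0269661 ]
```

```bash
python3 -m crank '[[0.4,0,0,-0.003,0],[0.4,0,0,-0.003,0],[0.4,0,0,0,0]]';  python3 -m crank '[[0.7,0,0,0,0],[0.8,0,0,0,0],[1,0,0,0,0],[1,0,0,0,0],[1,0,0,0,0]]'
python3 -c "
from h import *
q=bx('p_red','red_pot_mid');s=fit([('wrist',q[0])],POT+[0,0,.012],[.397,-.292]);print(s.x,s.fun)"
```

```text
time_s: 8.68
ee_pos: [0.3994, -0.2935, 0.0205]
orientation: [0.568, 0.422, -0.422, -0.567]
wrist_force: [0.2, -0.4, 1.4]
finger_gap: 0.605
time_s: 9.1
ee_pos: [0.3992, -0.2932, 0.0202]
orientation: [-0.567, -0.422, 0.422, 0.567]
wrist_force: [0.5, 0.3, -0.6]
finger_gap: 1.0
[ 0.39579872 -0.2914298 ] [-0.80847589 -1.50023095  0.81314851  2.33079787]
```

View pics/p_red.png

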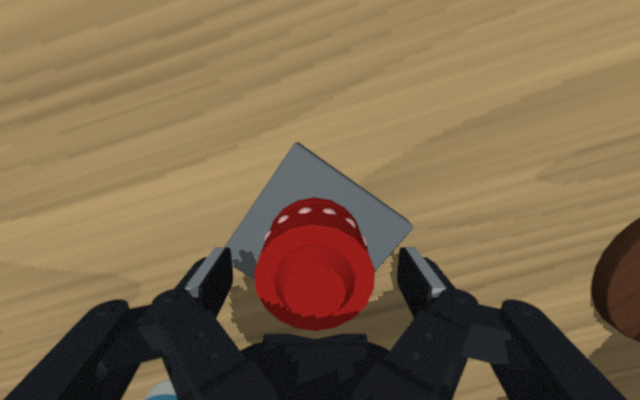

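Red is seated and the fingers are open with clearance. Next is blue.

```bash
python3 -m crank '[[1,0,0,0.04,0],[1,0,0,0.04,0],[1,0,0,0.04,0],[1,0,0,0.03,0],[1,0.038,0.004,0,0]]';  python3 -m crank '[[1,0.04,0.004,0,0],[1,0.04,0.004,0,0],[1,0.04,0.004,0,0],[1,0.04,0.004,-0.02,0],[1,0,0,-0.03,0]]'
python3 -m crank '[[1,0,0,0,0],[1,0,0,0,0],[1,0,0,0,0],[1,0,0,0,0]]'
python3 -c "
from h import *
wr('w_blue','blue_pot_mid',POT,(.597,-.274))
"
```

```text
time_s: 9.62
ee_pos: [0.4358, -0.2911, 0.1773]
orientation: [0.571, 0.421, -0.421, -0.565]
wrist_force: [1.1, -3.1, 0.8]
finger_gap: 1.003
time_s: 10.03
ee_pos: [0.6014, -0.2735, 0.1229]
orientation: [0.569, 0.424, -0.421, -0.564]
wrist_force: [-2.2, 0.1, -1.8]
finger_gap: 1.0
time_s: 10.37
ee_pos: [0.5941, -0.2743, 0.1239]
orientation: [0.568, 0.422, -0.421, -0.567]
wrist_force: [-0.5, 0.4, 0.5]
finger_gap: 1.001
blue_pot_mid 0.86 [282. 170. 346. 239.] xy [ 0.5973 -0.2751] res [-0.1 -0.8  0.1  0.8] tcp [ 0.5942 -0.2743  0.1238] d [ 0.0032 -0.0008] 10.4667
spot 0.95 [318.3, 199.1] [ 0.59497414 -0.27021916]
```

View pics/w_blue.png

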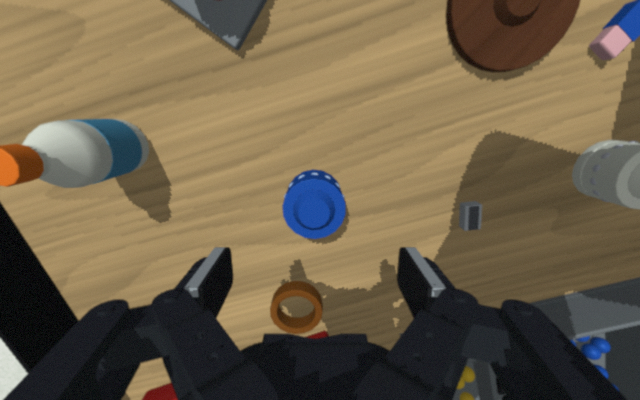

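Blue is centred between the fingers at (314,205). The brown ring at (298,305) is well clear of the finger paths. I'll grasp at TCP z ≈ 0.01.

```bash
python3 -m crank '[[1,0.002,-0.001,-0.035,0],[1,0.002,0,-0.035,0],[1,0,0,-0.03,0],[1,0,0,-0.014,0],[1,0,0,0,0]]'; python3 -m crank '[[0.4,0,0,0,0],[0.4,0,0,0,0],[0.4,0,0,0,0],[0.4,0,0,0,0],[0.4,0,0,0,0]]'
python3 -m crank '[[0.4,0,0,0,0],[0.4,0,0,0.04,0],[0.4,0,0,0.04,0],[0.4,0,0,0.04,0],[0.4,0,0,0.04,0]]'
```

```text
time_s: 10.93
ee_pos: [0.5964, -0.2738, 0.0048]
orientation: [-0.566, -0.421, 0.422, 0.569]
wrist_force: [-0.4, -0.0, 0.5]
finger_gap: 0.999
time_s: 11.35
ee_pos: [0.5994, -0.2754, 0.0103]
orientation: [0.569, 0.422, -0.421, -0.566]
wrist_force: [-0.2, -0.9, 5.8]
finger_gap: 0.604
time_s: 11.77
ee_pos: [0.5982, -0.2744, 0.1711]
orientation: [0.568, 0.422, -0.422, -0.567]
wrist_force: [0.6, -1.7, -0.3]
finger_gap: 0.607
```

```bash
python3 -m crank '[[0.4,-0.018,0.033,0.016,0],[0.4,-0.018,0.033,0,0],[0.4,-0.018,0.033,0,0],[0.4,-0.018,0.033,0,0],[0.4,-0.018,0.033,0,0]]'; python3 -m crank '[[0.4,-0.018,0.033,0,0],[0.4,0,0,0,0],[0.4,0,0,0,0],[0.4,0,0,0,0],[0.4,0,0,0,0]]'
python3 -c "
from h import *
held('h_blue','blue_pot_mid',.0103)"
```

```text
time_s: 12.18
ee_pos: [0.5074, -0.1083, 0.1851]
orientation: [0.568, 0.422, -0.421, -0.567]
wrist_force: [0.7, 0.8, -1.0]
finger_gap: 0.605
time_s: 12.6
ee_pos: [0.491, -0.0773, 0.1843]
orientation: [0.568, 0.422, -0.422, -0.567]
wrist_force: [0.5, -0.5, -1.2]
finger_gap: 0.602
held blue_pot_mid [256. 199. 373. 330.] [ 0.4888397  -0.07603413] rel [-0.002   0.0014] res [-1.6 -1.1  1.7  1.6] 12.7
```

View pics/h_blue.png

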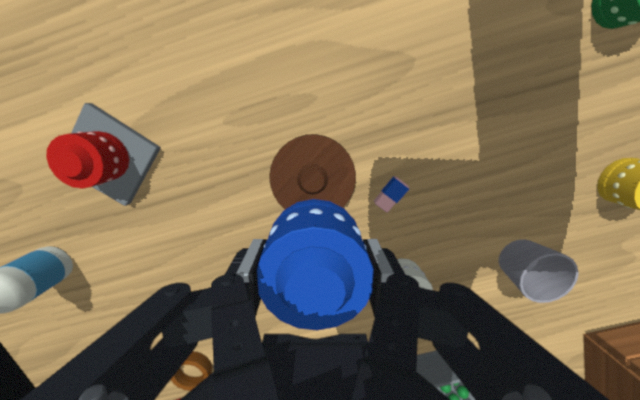

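Red looks straight on its stand at (90,160). The round stand shows with left edge 270, right 356, top 134; its lower part is hidden by blue, so I fit only those three edges.

```bash
cat >> h.py <<'E'
def rstand(n):
    q=bx(n,'round_stand',(313,185)); b=q[0]
    s=least_squares(lambda p:(box('wrist',RS+[p[0],p[1],0])-b)[:3],[.49,-.078]); e=r.sense()
    print('rs',b,s.x,s.fun.round(1),'tcp',e['ee_pos'],e['time_s']); return s.x
E
python3 -c "
from h import *
rstand('rs1')
print(hit('wrist',(312.5,180),.02))"
```

```text
rs [269. 135. 356. 208.] [ 0.48836871 -0.07843473] [-0.3  0.   0.3] tcp [ 0.49065267 -0.07730985  0.18344276] 12.8
[ 0.48596416 -0.07760571  0.02      ]
```

```bash
python3 -m crank '[[0.4,-0.001,-0.002,-0.04,0],[0.4,0,0,-0.04,0],[0.4,0,0,-0.04,0],[0.4,0,0,-0.02,0],[0.4,0,0,0,0]]';  python3 -m crank '[[0.4,0,0,0,0],[0.4,0,0,-0.007,0],[0.4,0,0,-0.005,0],[0.4,0,0,-0.003,0],[0.4,0,0,0,0]]'
python3 -c "
from h import *
held('h_blue2','blue_pot_mid',.0103)
q=bx('rs2','round_stand',(313,235),rad=90); b=q[0]
for idx in([0,1,2],[0,2]):
  f=lambda p:np.r_[(box('wrist',RS+[p[0],p[1],0])-b)[idx],0]
  print(b,least_squares(f,[.49,-.078]).x)
"
```

```text
time_s: 13.22
ee_pos: [0.4867, -0.0781, 0.0395]
orientation: [-0.565, -0.42, 0.423, 0.57]
wrist_force: [-1.8, 0.1, -2.5]
finger_gap: 0.606
time_s: 13.63
ee_pos: [0.4895, -0.0786, 0.0289]
orientation: [0.568, 0.422, -0.422, -0.567]
wrist_force: [0.3, 0.2, -0.3]
finger_gap: 0.602
held blue_pot_mid [257. 199. 373. 330.] [ 0.48761722 -0.07698176] rel [-0.0019  0.0016] res [-2.1 -1.   2.2  1.6] 13.7333
[233. 154. 393. 250.] [ 0.48823047 -0.07837886]
[233. 154. 393. 250.] [ 0.49773786 -0.08125451]
```

View pics/rs2.png

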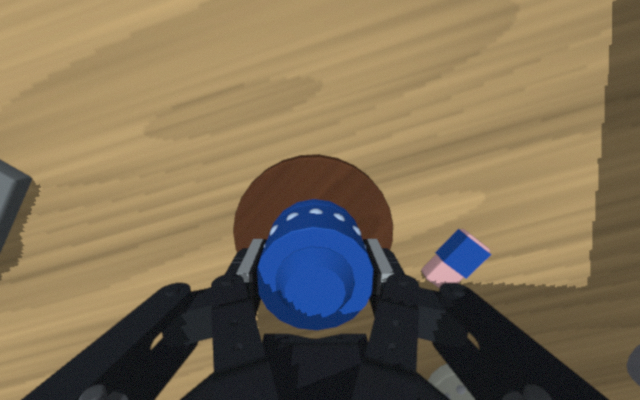

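Blue sits symmetrically over the round stand (233–393 px against pot 257–373), within about 1.5 mm. I'll lower and release.

```bash
python3 -m crank '[[0.4,0,-0.001,-0.004,0],[0.4,0,0,-0.002,0],[0.4,0,0,0,0]]';  python3 -m crank '[[0.7,0,0,0,0],[0.8,0,0,0,0],[1,0,0,0,0],[1,0,0,0,0],[1,0,0,0,0]]'
python3 -c "
from h import *
q=bx('p_blue','blue_pot_mid');s=fit([('wrist',q[0])],POT+[0,0,.012],[.49,-.078]);print(s.x,s.fun,r.sense()['ee_pos'])"
```

```text
time_s: 14.08
ee_pos: [0.4893, -0.0796, 0.0224]
orientation: [-0.567, -0.422, 0.422, 0.567]
wrist_force: [-0.1, 0.3, -2.1]
finger_gap: 0.606
time_s: 14.5
ee_pos: [0.4894, -0.0796, 0.0228]
orientation: [0.567, 0.422, -0.422, -0.567]
wrist_force: [-0.2, -0.3, -0.8]
finger_gap: 0.999
[ 0.48738981 -0.07816109] [-1.41785279 -1.22734995  1.43275273  1.95977328] [ 0.48936975 -0.07953056  0.02278072]
```

View pics/p_blue.png

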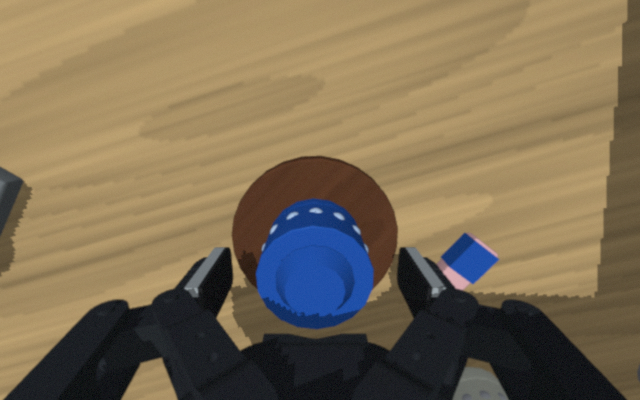

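Blue is seated. Next is green.

```bash
python3 -m crank '[[1,0,0,0.04,0],[1,0,0,0.04,0],[1,0,0,0.04,0],[1,-0.009,0.038,0.01,0],[1,-0.009,0.038,0,0]]';  python3 -m crank '[[1,-0.009,0.038,0,0],[1,-0.009,0.038,0,0],[1,-0.009,0.038,0,0],[1,-0.009,0.038,0,0],[1,-0.009,0.038,0,0]]'
python3 -m crank '[[1,-0.009,0.038,0,0],[1,-0.009,0.038,-0.03,0],[1,0,0,0,0],[1,0,0,0,0],[1,0,0,0,0]]'
python3 -c "
from h import *
wr('w_green','green_pot_mid',POT,(.405,.262))
"
```

```text
time_s: 15.02
ee_pos: [0.4732, -0.0043, 0.1561]
orientation: [0.57, 0.423, -0.419, -0.566]
wrist_force: [0.5, 1.5, -1.0]
finger_gap: 1.003
time_s: 15.43
ee_pos: [0.4255, 0.1882, 0.153]
orientation: [0.568, 0.422, -0.422, -0.567]
wrist_force: [0.5, -0.2, 0.5]
finger_gap: 0.999
time_s: 15.85
ee_pos: [0.4097, 0.2565, 0.1274]
orientation: [0.567, 0.422, -0.422, -0.567]
wrist_force: [-0.1, -0.1, 0.7]
finger_gap: 1.001
green_pot_mid 0.95 [289. 157. 351. 225.] xy [0.4038 0.2633] res [-1.  -0.5  1.   0.6] tcp [0.4104 0.2558 0.1279] d [-0.0066  0.0075] 15.95
```

View pics/w_green.png

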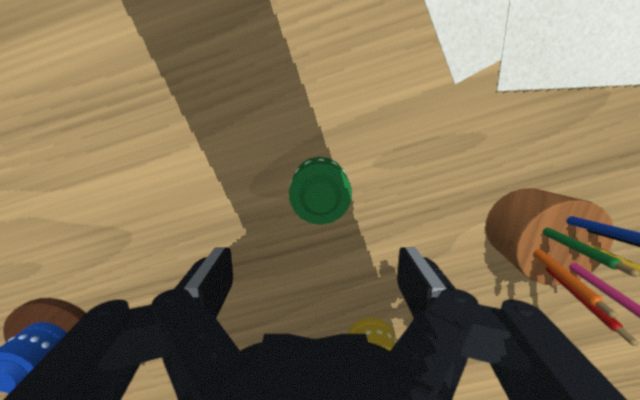

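Green is at (320,190). I'll shift (-5, +6) mm and descend; the pencil holder is about 190 mm away.

```bash
python3 -m crank '[[1,-0.003,0.003,-0.035,0],[1,-0.002,0.003,-0.035,0],[1,0,0,-0.03,0],[1,0,0,-0.018,0],[1,0,0,0,0]]'; python3 -m crank '[[0.4,0,0,0,0],[0.4,0,0,0,0],[0.4,0,0,0,0],[0.4,0,0,0,0],[0.4,0,0,0,0]]'
python3 -m crank '[[0.4,0,0,0,0],[0.4,0,0,0.04,0],[0.4,0,0,0.04,0],[0.4,0,0,0.04,0],[0.4,0,0,0.04,0]]'
```

```text
time_s: 16.42
ee_pos: [0.4034, 0.2608, 0.0066]
orientation: [-0.567, -0.42, 0.423, 0.568]
wrist_force: [-1.2, 0.1, 0.7]
finger_gap: 0.998
time_s: 16.83
ee_pos: [0.406, 0.2627, 0.0113]
orientation: [0.568, 0.423, -0.421, -0.567]
wrist_force: [-1.4, -3.1, 6.1]
finger_gap: 0.605
time_s: 17.25
ee_pos: [0.4045, 0.2624, 0.1727]
orientation: [0.568, 0.423, -0.421, -0.567]
wrist_force: [1.7, -0.1, -0.9]
finger_gap: 0.604
```

```bash
python3 -m crank '[[0.4,0.009,-0.038,0.015,0],[0.4,0.009,-0.038,0,0],[0.4,0.009,-0.038,0,0],[0.4,0.009,-0.038,0,0],[0.4,0.009,-0.038,0,0]]'; python3 -m crank '[[0.4,0.01,-0.038,0,0],[0.4,0.01,-0.038,0,0],[0.4,0.01,-0.038,0,0],[0.4,0.01,-0.038,0,0],[0.4,0,0,0,0]]'
python3 -m crank '[[0.4,0,0,0,0],[0.4,0,0,0,0],[0.4,0,0,0,0]]'
python3 -c "
from h import *
held('h_green','green_pot_mid',.0113)
rstand('rs3')
q=bx('b3','blue_pot_mid'); b=q[0]
f=lambda p:(box('wrist',POT+[p[0],p[1],.012])-b)[:3]
s=least_squares(f,[.49,-.078]);print(b,s.x,s.fun)
"
```

```text
time_s: 17.67
ee_pos: [0.4499, 0.0711, 0.186]
orientation: [0.568, 0.423, -0.421, -0.567]
wrist_force: [0.0, 0.2, -0.7]
finger_gap: 0.603
time_s: 18.08
ee_pos: [0.4915, -0.0853, 0.1854]
orientation: [0.57, 0.421, -0.42, -0.567]
wrist_force: [0.2, 0.6, -0.7]
finger_gap: 0.603
time_s: 18.33
ee_pos: [0.4894, -0.0784, 0.1849]
orientation: [0.567, 0.422, -0.422, -0.567]
wrist_force: [-0.4, 0.5, -1.8]
finger_gap: 0.602
held green_pot_mid [258. 196. 372. 326.] [ 0.4861628  -0.07606322] rel [-0.0033  0.002 ] res [-2.8 -1.   2.9  1.6] 18.4333
rs [270. 135. 357. 207.] [ 0.4878602  -0.07835028] [-0.2  0.   0.2] tcp [ 0.48957561 -0.078226    0.18462992] 18.5333
[287. 156. 340. 202.] [ 0.48704047 -0.07816906] [-0.47548265  0.02925498  0.47462739]
```

View pics/rs3.png

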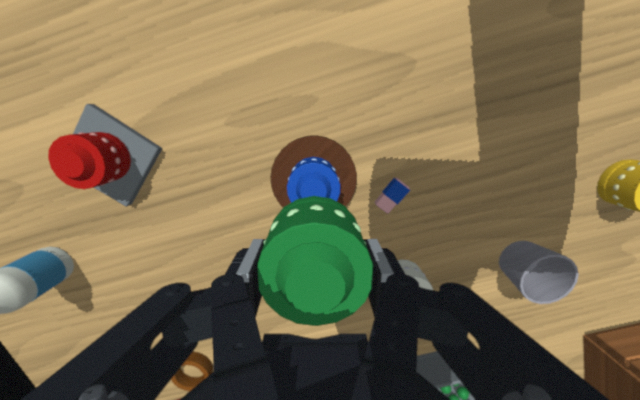

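Blue reads within about 1 mm of the stand's centre. Green needs (+1, -2) mm.

```bash
python3 -m crank '[[0.4,0.001,-0.002,-0.04,0],[0.4,0,0,-0.035,0],[0.4,0,0,-0.02,0],[0.4,0,0,0,0],[0.4,0,0,0,0]]';  python3 -m crank '[[0.4,0,0,-0.006,0],[0.4,0,0,-0.006,0],[0.4,0,0,-0.004,0],[0.4,0,0,0,0],[0.4,0,0,0,0]]'
python3 -c "
from h import *
held('h_green2','green_pot_mid',.0113)"
```

```text
time_s: 19.05
ee_pos: [0.4903, -0.0808, 0.0891]
orientation: [-0.567, -0.422, 0.423, 0.568]
wrist_force: [0.4, -0.1, -0.2]
finger_gap: 0.603
time_s: 19.47
ee_pos: [0.4908, -0.0813, 0.0735]
orientation: [0.567, 0.422, -0.422, -0.567]
wrist_force: [0.3, 0.3, -0.2]
finger_gap: 0.605
held green_pot_mid [257. 195. 373. 326.] [ 0.48718256 -0.07917662] rel [-0.0037  0.0021] res [-1.9 -0.7  2.   0.9] 19.5667
```

View pics/h_green2.png

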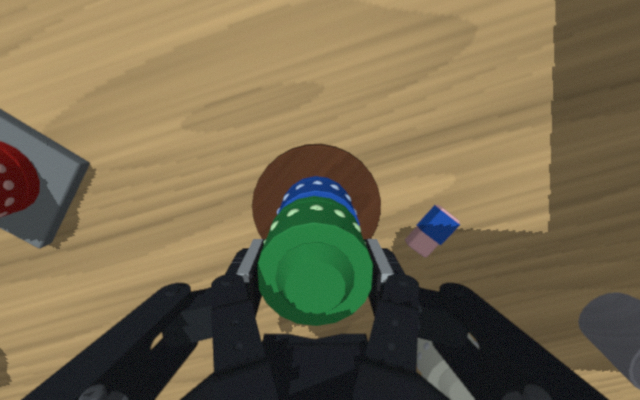

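```bash
python3 -m crank '[[0.4,0,0.001,-0.004,0],[0.4,0,0,-0.0035,0],[0.4,0,0,0,0],[0.4,0,0,0,0]]';  python3 -m crank '[[0.7,0,0,0,0],[0.8,0,0,0,0],[1,0,0,0,0],[1,0,0,0,0],[1,0,0,0,0]]'
python3 -c "
from h import *
q=bx('p_green','green_pot_mid');s=fit([('wrist',q[0])],POT+[0,0,.054],[.49,-.078]);print(s.x,s.fun,r.sense()['ee_pos'])"
```

```text
time_s: 19.9
ee_pos: [0.4906, -0.0802, 0.0656]
orientation: [-0.567, -0.422, 0.422, 0.567]
wrist_force: [-0.5, -0.1, 0.0]
finger_gap: 0.604
time_s: 20.32
ee_pos: [0.4907, -0.0802, 0.0658]
orientation: [0.567, 0.422, -0.422, -0.567]
wrist_force: [0.2, 0.1, -0.1]
finger_gap: 0.999
[ 0.48696021 -0.07833959] [-1.19998052 -0.87054062  1.21021674  1.18573257] [ 0.49070146 -0.08023551  0.06579872]
```

View pics/p_green.png

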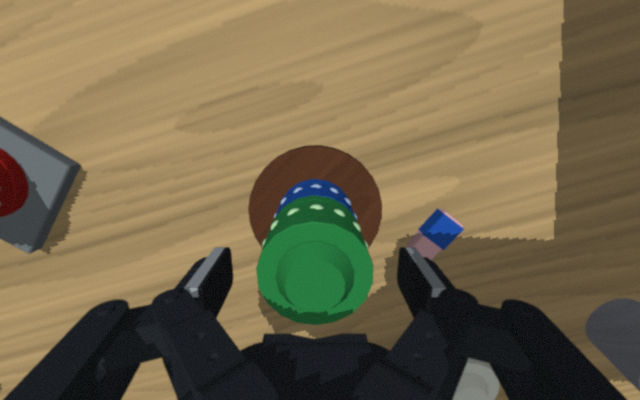

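Green is seated and aligned. Next is yellow.

```bash
python3 -m crank '[[1,0,0,0.04,0],[1,0,0,0.04,0],[1,0,0,0.01,0],[1,0.011,0.035,0,0],[1,0.011,0.035,0,0]]';  python3 -m crank '[[1,0.011,0.035,0,0],[1,0.011,0.035,0,0],[1,0.011,0.035,0,0],[1,0.011,0.035,0,0],[1,0.011,0.035,0,0]]'
python3 -m crank '[[1,0.011,0.035,0,0],[1,0.011,0.035,0,0],[1,0.011,0.035,-0.03,0],[1,0,0,0,0],[1,0,0,0,0]]'; python3 -m crank '[[1,0,0,0,0],[1,0,0,0,0]]'
python3 -c "
from h import *
wr('w_yel','yellow_pot_mid',POT,(.599,.268))
"
```

```text
time_s: 20.83
ee_pos: [0.5136, -0.0109, 0.1572]
orientation: [0.569, 0.422, -0.42, -0.567]
wrist_force: [-0.2, -0.5, -0.2]
finger_gap: 0.997
time_s: 21.25
ee_pos: [0.568, 0.1666, 0.1558]
orientation: [0.567, 0.422, -0.422, -0.567]
wrist_force: [-0.5, 0.1, -0.3]
finger_gap: 1.004
time_s: 21.67
ee_pos: [0.5986, 0.267, 0.1272]
orientation: [-0.566, -0.422, 0.424, 0.567]
wrist_force: [-0.6, -0.6, -0.1]
finger_gap: 1.0
time_s: 21.83
ee_pos: [0.5995, 0.2647, 0.1302]
orientation: [0.568, 0.422, -0.422, -0.567]
wrist_force: [0.4, 0.5, 0.2]
finger_gap: 0.999
yellow_pot_mid 0.81 [286. 160. 348. 228.] xy [0.5958 0.2686] res [-0.5 -0.2  0.5  0.2] tcp [0.5997 0.2645 0.1305] d [-0.0038  0.0041] 21.9333
spot 0.6 [312.4, 193.5] [0.59566376 0.26448175]
```

View pics/w_yel.png

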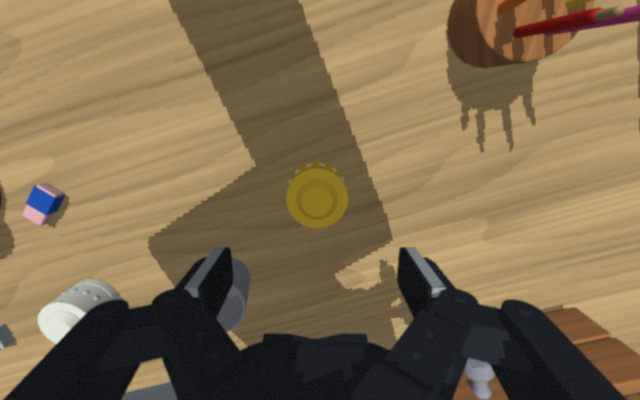

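Yellow is at (317,197). The cup (235,300) and the drawer knob (480,375) are clear of the finger positions.

```bash
python3 -m crank '[[1,-0.001,0.002,-0.035,0],[1,-0.002,0.001,-0.035,0],[1,0,0,-0.03,0],[1,0,0,-0.02,0],[1,0,0,0,0]]'; python3 -m crank '[[0.4,0,0,0,0],[0.4,0,0,0,0],[0.4,0,0,0,0],[0.4,0,0,0,0],[0.4,0,0,0,0]]'
python3 -m crank '[[0.4,0,0,0,0],[0.4,0,0,0.04,0],[0.4,0,0,0.04,0],[0.4,0,0,0.04,0],[0.4,0,0,0.04,0]]'
```

```text
time_s: 22.4
ee_pos: [0.5941, 0.2671, 0.0056]
orientation: [-0.567, -0.42, 0.424, 0.568]
wrist_force: [-0.2, -0.6, -0.7]
finger_gap: 1.002
time_s: 22.82
ee_pos: [0.5978, 0.2687, 0.0121]
orientation: [0.568, 0.423, -0.421, -0.567]
wrist_force: [0.2, -1.1, 5.6]
finger_gap: 0.604
time_s: 23.23
ee_pos: [0.5962, 0.2685, 0.1729]
orientation: [0.568, 0.423, -0.421, -0.567]
wrist_force: [0.5, 0.3, -1.4]
finger_gap: 0.601
```

```bash
python3 -m crank '[[0.4,-0.0106,-0.0349,0.018,0],[0.4,-0.0106,-0.0349,0.018,0],[0.4,-0.0106,-0.0349,0.018,0],[0.4,-0.0106,-0.0349,0,0],[0.4,-0.0106,-0.0349,0,0]]'; python3 -m crank '[[0.4,-0.0106,-0.0349,0,0],[0.4,-0.0106,-0.0349,0,0],[0.4,-0.0106,-0.0349,0,0],[0.4,-0.0106,-0.0349,0,0],[0.4,-0.0106,-0.0349,0,0]]'
python3 -m crank '[[0.4,0,0,0,0],[0.4,0,0,0,0],[0.4,0,0,0,0],[0.4,0,0,0,0]]'
python3 -c "
from h import *
held('h_yel','yellow_pot_mid',.0121)
q=bx('g3','green_pot_mid'); b=q[0]
f=lambda p:(box('wrist',POT+[p[0],p[1],.054])-b)[:3]
s=least_squares(f,[.49,-.078]);print(b,s.x,s.fun)
"
```

```text
time_s: 23.65
ee_pos: [0.5432, 0.0928, 0.2262]
orientation: [0.568, 0.424, -0.421, -0.566]
wrist_force: [0.1, -0.5, -1.5]
finger_gap: 0.602
time_s: 24.07
ee_pos: [0.4896, -0.082, 0.225]
orientation: [0.568, 0.423, -0.422, -0.567]
wrist_force: [0.7, -0.1, -1.4]
finger_gap: 0.605
time_s: 24.4
ee_pos: [0.4906, -0.0797, 0.224]
orientation: [0.567, 0.423, -0.422, -0.567]
wrist_force: [-0.6, -0.2, -0.7]
finger_gap: 0.601
held yellow_pot_mid [258. 200. 372. 329.] [ 0.48974333 -0.07808741] rel [-0.0009  0.0013] res [-2.2 -1.1  2.2  1.8] 24.5
[288. 156. 341. 204.] [ 0.48783784 -0.07806113] [-0.76790511  0.04777408  0.76653525]
```

View pics/g3.png

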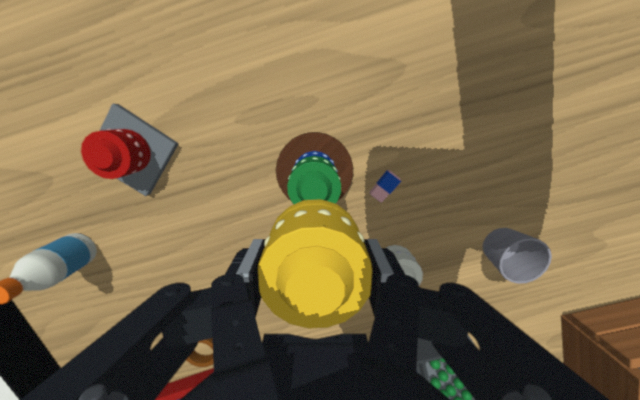

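```bash
python3 -m crank '[[0.4,-0.002,0,-0.04,0],[0.4,0,0,-0.035,0],[0.4,0,0,-0.015,0],[0.4,0,0,0,0],[0.4,0,0,0,0]]';  python3 -m crank '[[0.4,0,0,-0.006,0],[0.4,0,0,-0.006,0],[0.4,0,0,-0.005,0],[0.4,0,0,0,0],[0.4,0,0,0,0]]'
python3 -c "
from h import *
held('h_yel2','yellow_pot_mid',.0121);print(r.sense()['ee_pos'])"
```

```text
time_s: 25.02
ee_pos: [0.4883, -0.0799, 0.1333]
orientation: [-0.567, -0.422, 0.423, 0.568]
wrist_force: [0.2, 0.4, -0.4]
finger_gap: 0.604
time_s: 25.43
ee_pos: [0.4883, -0.0805, 0.1165]
orientation: [-0.567, -0.422, 0.422, 0.567]
wrist_force: [0.2, 0.3, -1.2]
finger_gap: 0.603
held yellow_pot_mid [258. 200. 372. 328.] [ 0.4875036  -0.07921455] rel [-0.001   0.0013] res [-2.2 -1.3  2.2  2.5] 25.5333
[ 0.48854024 -0.08054289  0.11671115]
```

View pics/h_yel2.png

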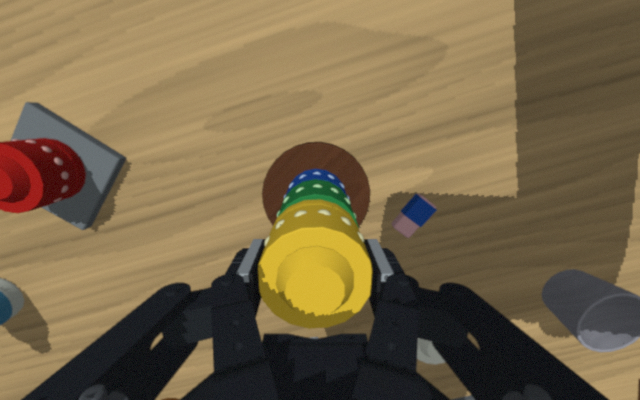

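Yellow is in line over green; about 1 mm in y to correct, then lower 8 mm and release.

```bash
python3 -m crank '[[0.4,0,0.001,-0.004,0],[0.4,0,0,-0.004,0],[0.4,0,0,0,0],[0.4,0,0,0,0]]';  python3 -m crank '[[0.7,0,0,0,0],[0.8,0,0,0,0],[1,0,0,0,0],[1,0,0,0,0],[1,0,0,0,0]]'
python3 -c "
from h import *
q=bx('p_yel','yellow_pot_mid');s=fit([('wrist',q[0])],POT+[0,0,.096],[.49,-.078]);print(s.x,s.fun,r.sense()['ee_pos'])"
```

```text
time_s: 25.87
ee_pos: [0.4883, -0.0794, 0.1082]
orientation: [-0.567, -0.422, 0.422, 0.567]
wrist_force: [-0.3, -0.4, -1.6]
finger_gap: 0.607
time_s: 26.28
ee_pos: [0.4884, -0.0795, 0.1084]
orientation: [0.567, 0.422, -0.422, -0.567]
wrist_force: [0.2, -0.0, 0.0]
finger_gap: 1.003
[ 0.48686994 -0.07800396] [-1.12064708 -1.3531365   1.1291284   2.14004218] [ 0.48840047 -0.07950021  0.10843201]
```

View pics/p_yel.png

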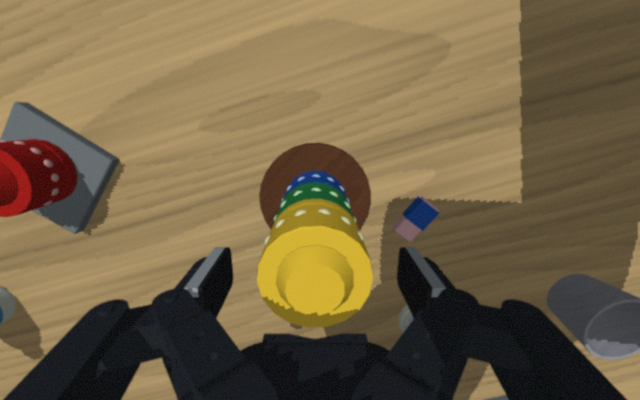

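Yellow is seated. I'll lift clear of the tower and go to white.

```bash
python3 -m crank '[[1,0,0,0.035,0],[1,0,0,0.035,0],[1,0,0,0.02,0],[1,0.033,0.014,0,0],[1,0.033,0.014,0,0]]';  python3 -m crank '[[1,0.033,0.014,0,0],[1,0.032,0.014,0,0],[1,0.032,0.014,0,0],[1,0,0,-0.035,0],[1,0,0,-0.035,0]]'
python3 -m crank '[[1,0,0,0,0],[1,0,0,0,0],[1,0,0,0,0],[1,0,0,0,0]]'
python3 -c "
from h import *
wr('w_wh','white_pot_mid',POT,(.651,-.008))
"
```

```text
time_s: 26.8
ee_pos: [0.5553, -0.0518, 0.201]
orientation: [0.569, 0.422, -0.42, -0.567]
wrist_force: [0.6, -1.4, -0.3]
finger_gap: 1.001
time_s: 27.22
ee_pos: [0.6548, -0.0087, 0.1289]
orientation: [0.568, 0.424, -0.421, -0.566]
wrist_force: [0.2, 0.1, -1.7]
finger_gap: 1.002
time_s: 27.55
ee_pos: [0.6522, -0.0098, 0.131]
orientation: [0.568, 0.423, -0.421, -0.567]
wrist_force: [-0.1, -1.0, 0.2]
finger_gap: 1.003
white_pot_mid 0.85 [286. 162. 348. 229.] xy [ 0.6499 -0.0062] res [-0.5 -0.7  0.5  0.8] tcp [ 0.6521 -0.0098  0.1308] d [-0.0022  0.0036] 27.65
spot 0.65 [316.6, 194.1] [ 0.64970759 -0.00635462]
```

View pics/w_wh.png

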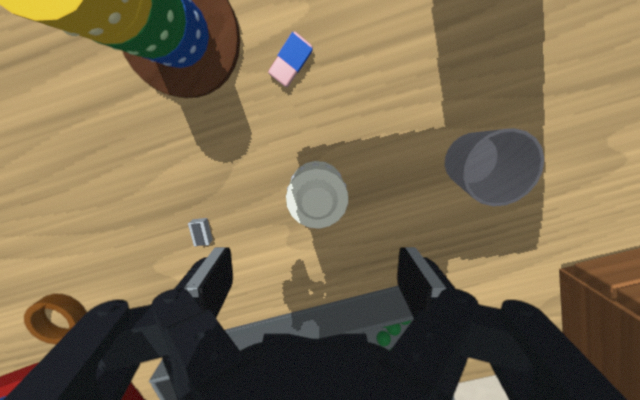

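```bash
python3 -c "
from h import *
print(hit('wrist',(200,232),.005),hit('wrist',(410,290),.03))"
```

```text
[ 0.65848996 -0.13399174  0.005     ] [0.76927734 0.05503854 0.03      ]
```

The sharpener (y = -0.134) and the tray (x ≈ 0.77) are clear. I'll shift (-1, +3) mm and grasp.

```bash
python3 -m crank '[[1,-0.001,0.002,-0.035,0],[1,0,0.001,-0.035,0],[1,0,0,-0.03,0],[1,0,0,-0.02,0],[1,0,0,0,0]]'; python3 -m crank '[[0.4,0,0,0,0],[0.4,0,0,0,0],[0.4,0,0,0,0],[0.4,0,0,0,0],[0.4,0,0,0,0]]'
python3 -m crank '[[0.4,0,0,0,0],[0.4,0,0,0.04,0],[0.4,0,0,0.04,0],[0.4,0,0,0.04,0],[0.4,0,0,0.04,0]]'
```

```text
time_s: 28.12
ee_pos: [0.6481, -0.0063, 0.0049]
orientation: [-0.566, -0.42, 0.423, 0.569]
wrist_force: [-1.0, 0.3, -0.2]
finger_gap: 1.008
time_s: 28.53
ee_pos: [0.6518, -0.0067, 0.0111]
orientation: [0.568, 0.423, -0.421, -0.566]
wrist_force: [-0.8, -0.2, 4.6]
finger_gap: 0.605
time_s: 28.95
ee_pos: [0.6502, -0.0064, 0.172]
orientation: [0.568, 0.423, -0.422, -0.567]
wrist_force: [1.0, -0.9, -1.5]
finger_gap: 0.606
```

```bash
python3 -m crank '[[0.4,0,0,0.03,0],[0.4,0,0,0.025,0],[0.4,-0.025,-0.0287,0,0],[0.4,-0.025,-0.0287,0,0],[0.4,-0.025,-0.0287,0,0]]'; python3 -m crank '[[0.4,-0.025,-0.0287,0,0],[0.4,-0.025,-0.0287,0,0],[0.4,-0.025,-0.0287,0,0],[0.4,-0.025,-0.0287,0,0],[0.4,-0.025,-0.0287,0,0]]'
python3 -m crank '[[0.4,-0.025,-0.0287,0,0],[0.4,-0.025,-0.0287,-0.03,0],[0.4,0,0,0,0],[0.4,0,0,0,0],[0.4,0,0,0,0]]'
python3 -m crank '[[0.4,0,0,0,0],[0.4,0,0,0,0]]'
python3 -c "
from h import *
held('h_wh','white_pot_mid',.0111)
q=bx('r3','red_pot_mid'); b=q[0]
f=lambda p:(box('wrist',POT+[p[0],p[1],.012])-b)[:3]
s=least_squares(f,[.4,-.29]);print(b,s.x,s.fun,r.sense()['ee_pos'])
"
```

```text
time_s: 29.37
ee_pos: [0.5747, -0.093, 0.2252]
orientation: [0.568, 0.423, -0.422, -0.566]
wrist_force: [0.4, -0.6, -1.9]
finger_gap: 0.604
time_s: 29.78
ee_pos: [0.449, -0.2371, 0.2251]
orientation: [0.568, 0.422, -0.422, -0.566]
wrist_force: [1.0, -0.9, -1.5]
finger_gap: 0.605
time_s: 30.2
ee_pos: [0.404, -0.2896, 0.1988]
orientation: [0.568, 0.422, -0.422, -0.567]
wrist_force: [0.1, 0.6, -1.0]
finger_gap: 0.602
time_s: 30.37
ee_pos: [0.4048, -0.2889, 0.1985]
orientation: [0.568, 0.423, -0.422, -0.566]
wrist_force: [-0.2, 0.8, -1.4]
finger_gap: 0.605
held white_pot_mid [258. 199. 372. 329.] [ 0.40266158 -0.28740102] rel [-0.0017  0.0016] res [-2.7 -1.1  2.8  1.8] 30.5667
[284. 150. 335. 202.] [ 0.39551296 -0.29137664] [-0.44013262  0.02578442  0.43938354] [ 0.40415567 -0.28911305  0.19766903]
```

View pics/r3.png

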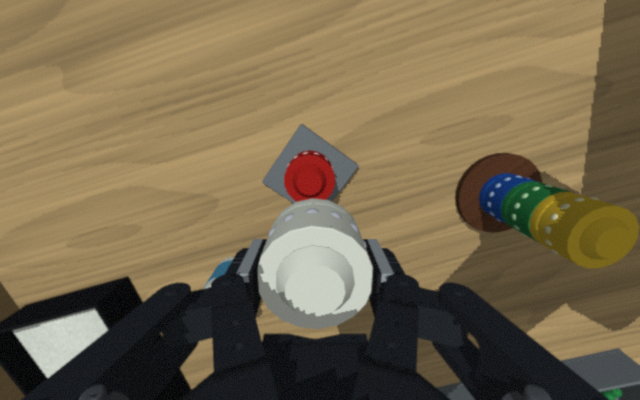

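Both towers look straight. White has to move (-7, -4) mm to lie over red at (310,178).

```bash
python3 -m crank '[[0.4,-0.004,-0.002,-0.04,0],[0.4,-0.003,-0.002,-0.035,0],[0.4,0,0,-0.03,0],[0.4,0,0,0,0],[0.4,0,0,0,0]]';  python3 -m crank '[[0.4,0,0,-0.008,0],[0.4,0,0,-0.006,0],[0.4,0,0,-0.004,0],[0.4,0,0,0,0],[0.4,0,0,0,0]]'
python3 -c "
from h import *
held('h_wh2','white_pot_mid',.0111);print(r.sense()['ee_pos'])"
```

```text
time_s: 31.08
ee_pos: [0.3964, -0.2929, 0.0922]
orientation: [-0.566, -0.422, 0.422, 0.568]
wrist_force: [1.2, -0.4, -1.1]
finger_gap: 0.6
time_s: 31.5
ee_pos: [0.397, -0.2936, 0.075]
orientation: [0.568, 0.422, -0.422, -0.567]
wrist_force: [-0.1, -0.8, -2.3]
finger_gap: 0.604
held white_pot_mid [257. 200. 373. 329.] [ 0.39576216 -0.29219305] rel [-0.0013  0.0014] res [-1.7 -1.4  1.7  2.5] 31.6
[ 0.39704341 -0.29360074  0.07502715]
```

View pics/h_wh2.png

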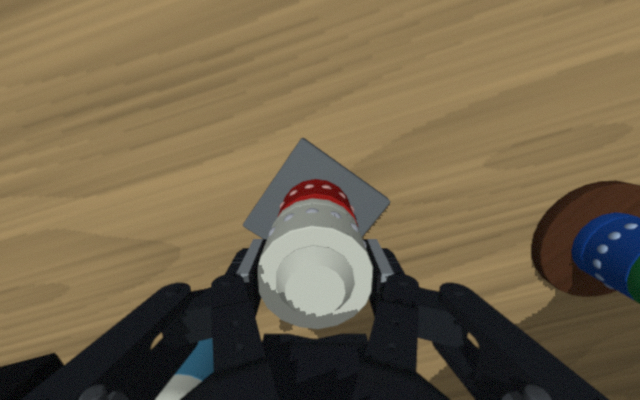

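White is in line (0.3958, -0.2922 against red 0.3957, -0.2914). I'll lower, release and lift.

```bash
python3 -m crank '[[0.4,0,0.001,-0.005,0],[0.4,0,0,-0.004,0],[0.4,0,0,0,0],[0.4,0,0,0,0]]';  python3 -m crank '[[0.7,0,0,0,0],[0.8,0,0,0,0],[1,0,0,0,0],[1,0,0,0,0],[1,0,0,0,0]]'
python3 -c "
from h import *
q=bx('p_wh','white_pot_mid');s=fit([('wrist',q[0])],POT+[0,0,.054],[.397,-.29]);print(s.x,s.fun,r.sense()['ee_pos'])"
python3 -m crank '[[1,0,0,0.03,0],[1,0,0,0.04,0],[1,0,0,0.04,0],[1,0,0,0.04,0],[1,0,0,0,0]]'; python3 -m crank '[[1,0,0.01,0,0],[1,0,0.03,0,0],[1,0,0.03,0,0],[1,0,0.03,0,0],[1,0,0,0,0]]'
python3 -m crank '[[1,0,0,0,0],[1,0,0,0,0],[1,0,0,0,0],[1,0,0,0,0],[1,0,0,0,0]]'
python3 - <<'E'
from h import *
for c in('scene','side','wrist'): snap(c,c+'9')
A=(.4895,-.0787);B=(.398,-.292)
for n,xy,z in(('blue',A,.012),('green',A,.054),('yellow',A,.096),('red',B,.012),('white',B,.054)):
  for c in('scene','side'):
    u=proj(c,[*xy,z+.04]); q=bx('z',n+'_pot_mid',u,c,25)
    if q is None: print(n,c,'none');continue
    p=box(c,POT+[*xy,z]); print(n,c,'bbox',q[0],'expect',p.round(1))
im=[cv2.imread(f'pics/{c}9.png') for c in('scene','side')]
cv2.imwrite('pics/fin.png',np.hstack([cv2.resize(im[0][130:230,180:320],None,fx=2.8,fy=2.8*1.4),cv2.resize(im[1][180:310,240:370],None,fx=3,fy=3)]))if 0 else None
a=cv2.resize(im[0][110:230,170:330],(400,300),interpolation=2);b=cv2.resize(im[1][170:320,235:385],(300,300),interpolation=2)
cv2.imwrite('pics/fin.png',np.hstack([a,b]))
E
```

```text
time_s: 31.93
ee_pos: [0.3968, -0.2923, 0.0653]
orientation: [-0.567, -0.422, 0.422, 0.568]
wrist_force: [-0.2, 0.3, -1.9]
finger_gap: 0.61
time_s: 32.35
ee_pos: [0.3969, -0.2925, 0.0657]
orientation: [0.567, 0.422, -0.422, -0.567]
wrist_force: [0.9, 0.5, 0.2]
finger_gap: 1.003
[ 0.3947292  -0.29055595] [-2.05312064 -1.21552464  2.08975966  2.05506503] [ 0.39687365 -0.29245552  0.06564286]
time_s: 32.87
ee_pos: [0.3986, -0.2942, 0.223]
orientation: [0.571, 0.422, -0.422, -0.564]
wrist_force: [0.4, 0.5, 0.4]
finger_gap: 1.0
time_s: 33.28
ee_pos: [0.3954, -0.1876, 0.2146]
orientation: [-0.566, -0.423, 0.423, 0.568]
wrist_force: [-0.5, -0.4, 0.4]
finger_gap: 1.003
time_s: 33.7
ee_pos: [0.3968, -0.1931, 0.2152]
orientation: [-0.567, -0.422, 0.422, 0.568]
wrist_force: [0.1, -0.2, -0.7]
finger_gap: 0.997
blue scene bbox [283. 185. 304. 198.] expect [282.8 170.8 305.2 198. ]
blue side bbox [300. 219. 320. 234.] expect [300.2 211.2 318.6 233.6]
green scene bbox [281. 171. 304. 187.] expect [281.4 159.3 304.6 187.3]
green side bbox [300. 208. 318. 222.] expect [299.8 200.  318.5 222.7]
yellow scene bbox [279. 148. 303. 177.] expect [279.9 147.  303.9 175.9]
yellow side bbox [299. 188. 318. 210.] expect [299.3 188.4 318.4 211.4]
red scene bbox [199. 163. 220. 179.] expect [197.3 153.8 221.5 179.9]
red side bbox [270. 275. 292. 289.] expect [269.7 263.8 291.4 290.2]
white scene bbox [194. 142. 218. 169.] expect [193.3 142.2 218.4 169.1]
white side bbox [268. 252. 290. 279.] expect [268.5 252.1 290.7 279. ]
```

View pics/fin.png

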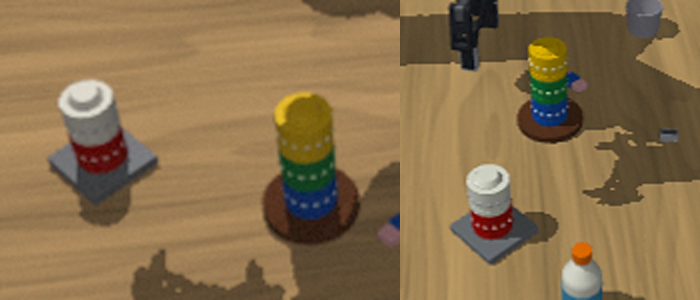

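View pics/scene9.png

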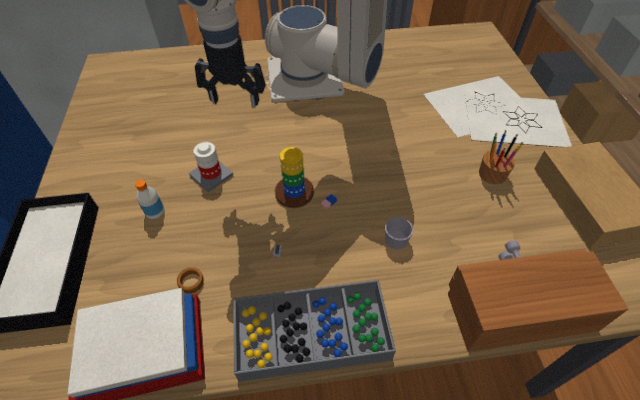

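Both towers stand straight at full seated height: the boxes match the expected ones to about 1 px where they are visible. The holder, bottle and cup have not moved and the gripper is clear of everything, so I'm handing in.

```bash
python3 -c "
from h import *
print(r.hand_in(),r.sense()['time_s'],r.sense()['wrist_force'])"
```

```text
the job is handed in; nothing more can be done
the job is handed in; nothing more can be done
```

I built both towers and handed the job in at about 35 s of the 136 s allowed; it gave no verdict. Blue, green and yellow are on the round stand, with red and white on the square one.

**Towers:** In the last overview pictures both stand straight. Every outline matches a fully seated pot to about 1 px, except for red, hidden edges aside. Red's box in the scene view came out about 2 px narrow. The wrist camera put each pot within about 1.5 mm of what is below it.

**Bystanders:** The pencil holder, glue bottle and water cup look unmoved in the last scene picture, by eye only. The gripper was open, about 100 mm from the nearest tower and touching nothing.

**Disagreements:**
- At the start the detector reported the cup as a second green pot, a second glue bottle and a second round stand. I rejected these against the pictures.
- The overview and wrist cameras differed by 2–3 mm, so I aligned each pot by the wrist camera alone.
- Closing the fingers on each pot gave a brief upward force of 5–10 N, well under the limits.
- The sensor reading I asked for along with the hand-in was not returned.

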